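# Unlock and raise a hitch tongue

### The arm

A 6-joint arm with a two-finger parallel gripper is mounted at the origin on a cart in front of the work surface, level with it; the furniture and walls round the work are solid. World frame = base frame: x ahead of the robot, y to its left, z up, the work surface at z = 0. Lengths are in mm, angles in rad, forces in N, time in s.
With the tool pointing down it reaches from about 375 to 825 mm from the base axis. Payload 5.5 kg.
Tool frame: the origin (TCP) lies midway between the tips of the shut fingers; the grasp point (between the pads) lies 19 mm behind it; z points along the fingers, x is the direction in which the jaws open and shut, and the axes are right-handed (so a half turn about z gives the same grasp; the last joint's range is limited). The gripper opens to 85 mm and grips with 20 to 120 N. Pads are 22 mm wide; open, the fingers measure 114 mm over their backs; the gripper's body (76 mm by 85 mm) begins 54 mm behind the grasp point. The pads swing forward as they close: fully open they stand 13 mm farther back than shut.
Start: joints at [-1.321, 0.314, -0.047, 1.21, 0, 1.571], TCP at [148.323, -581.373, 231.299] pointing down, gripper open.
Joint ranges: [-2.67, 2.67], [-0.69, 1.73], [-1.03, 1.25], [-2.08, 2.16], [-1.42, 1.45], [-3.14, 3.14]. Speed limits (rad/s): [2.39, 2.39, 3.01, 3.14, 3.14, 3.14].

### API

Orientations are given as a rotation vector (axis times angle).
In Python, from plant import bot, grab_frame gives the robot as it stands.
- The arm moves only by the shell command python3 -m pendant 'ROWS' [FORCE]. ROWS is JSON, a list of rows, each a list of 3 entries, a list of its own where there are three numbers: the shift along the tool's x, y, z in cm, then the turn, a rotation vector about the tool's x, y, z in degrees, then the closure, from -1 (fully open) to 1 (shut), so that 0 is half open. A call has exactly 8 rows; each row is the pose to reach, as a shift and turn from the pose commanded when the call began, along the tool's axes at that moment; what a row does not reach only later rows make up. A row lasts 1/12 s, in which the tool goes at most 41.7 mm and 7.16 degrees, less where a joint would pass 70% of its speed; a pose out of reach is approached as far as the arm can. A call with a gripper value outside its range is refused whole. The fingers move at their own pace and stop on an object; FORCE is the grip in N (left out, the last holds). Time passes only in rows, so rows that repeat a pose let the fingers close, or fill a call up. It gives the time, the measured TCP pose, the force and the opening at its end, in the units of the state.
- bot.read_state(): the state, without advancing time (a new reading comes with each control period).
- grab_frame(name): name is "scene" or "top"; returns a dict with "color" (384x512x3 uint8, red, green, blue), "depth" (384x512 float32, mm along the optical axis (not along the pixel's ray), 0 where there is no reading), "vertical_fov" (degrees; the focal length in pixels is half the picture's height over the tangent of half this angle, whatever the lens; pixels are square), "cx", "cy" (the principal point, pixels), "k1" (the pictures are not rectified: a ray, as slopes to the right and down, at radius r is drawn at 1 + k1 r^2 times it, then the intrinsics apply), "world_to_cam" (4x4, takes a point from world to camera coordinates). Camera axes: x right, y down, z forward; pixel columns grow to the right and rows downward; lengths in mm; the calibration is good to about 2 mm. A picture is of the moment at which its call begins.
- bot.finish_job(): hands the job in, once; it reports no verdict.
The state is a dict: "t": time; "joints": joint angles; "qvel": joint speeds; "joint_torque": joint torques, N m; "position": TCP position; "ee_rot": TCP orientation; "wrist_force": force on the tool from outside, world axes, zero at the start; "ft_torque": the same for the moment, N m; "width": opening from 0.0 (shut) to 1.0 (fully open).
Only numpy, scipy, OpenCV 4.12 (cv2) and the standard library are available. Lean on these libraries where they do the work, as an engineer would, in place of code of your own. Each camera call takes 0.05 s, during which the arm holds its last target.

### The job

The cart hitch on the bench is locked onto its ball. Take the brass hammer from its stand, strike the lock pin on top of the tongue fully down with the hammer head (not with the fingers), and put the hammer down again, on its stand or on the bench. Then pull the upright latch tab sideways, away from the tongue, against its spring, lift the tongue until the coupler is at least 5 cm above where it sat on the ball, and finish still holding it up there in the gripper; leave the other things on the bench where they are.

Things in the scene. Friction and masses are not known exactly. Their poses are not given: they have to be found in the camera images.
- ball_mount: Fixed steel base plate 285 x 96 x 10 mm with a 32 mm hitch ball (centre 60 mm above the bench) and two cheeks, 92 mm high, holding the tongue's pivot 200 mm behind the ball, 70 mm up. Origin on the bench below the ball; +x from ball to pivot, z up, -y the side of the latch tab. The tongue is a grey 32 mm square tube, top 86 mm up, with a round coupler cup of 24 mm radius over the ball.
- tongue (a joint): Angle of the tongue about its pivot, rad: 0 lying on the ball, grows as the ball end is lifted, up to 0.6. It falls back if let go. The tongue weighs about 0.4 to 0.8 kg, roughly half of it felt at the coupler.
- coupler (a point): Centre of the top of the coupler cup, straight above the ball, 200 mm from the pivot in the -x direction; 86 mm above the bench when the tongue is down.
- lock_pin (a joint): How far the lock pin is driven down into the tongue, m: 0 up, 0.010 fully down. It takes about 6 N to move it and it stays where it is left. Until it is nearly fully down it blocks the latch.
- pin_top (a point): Centre of the flat top of the lock pin's head (16 mm diameter, 4 mm thick), on the tongue's centre line 85 mm from the ball towards the pivot. The head stands up to 14 mm above a bush of 22 mm diameter, whose top is 98 mm above the bench; fully down the head sits on the bush.
- latch (a joint): How far the latch is pulled towards the ball mount's -y, m: 0 shut (keeper under the ball, tongue cannot lift), 0.016 at its stop. A spring pushes it shut, 5 N at 0, 11 N at 0.016. From about 0.009 the tongue can be lifted. The latch travels with the tongue; once off the ball it may stay pulled or spring back.
- tab (a point): Grip point of the latch's upright pull tab, about 114 mm above the bench. The tab is dark steel, 24 mm wide along the tongue, 12 mm thick across it, beside the coupler 60 mm from the tongue's centre line; on top, about 132 mm up, is a cap 34 x 16 x 6 mm. Above 90 mm height both faces are free for fingers. It swings up with the tongue.
- brass_hammer: Brass-head hammer, 228 mm long, 0.32 kg. y runs along the handle to the head, x along the head. It stands with the handle level, centre line 52 mm above the bench, x pointing down. Head: 26 mm diameter, 64 mm long, flat faces, centre at y +101, z +13 mm. Handle at x 0, z +13 mm, oval, 25 mm at the tail to 15 mm near the head; centre of mass near y +20 mm.
- hammer_grip (a point): A good place to grip the hammer's handle: on its centre line, 51 mm from the head's centre towards the tail; the handle is about 18 mm wide there.
- hammer_face (a point): Centre of the hammer head's lower flat face (26 mm diameter).
- hammer_stand: Fixed wooden stand 56 x 190 x 8 mm with a pad (20 mm high) under the hammer head and a forked post (56 mm high, 45 mm wide) under the tail. Origin on the bench straight below the handle's centre line, 101 mm from the head's centre; +y points to the head, the fork is at y -60 mm.
- v_block: Bystander: steel V-block 48 x 44 x 36 mm, origin at the centre of its underside. Leave alone.
- guide_bush: Bystander: flanged steel guide bush, 40 mm diameter, 35 mm high, origin at the centre of its underside. Leave alone.
- steel_insert: Bystander: flat steel block with bores, 40 x 62 x 22 mm, origin at the centre of its underside. Leave alone.

How it is judged (in metres and radians):
On the way, in this order (a step that is already met when the one before it is completed fails the run):
1. the hammer is held in the gripper above the bench, the pin still up (contact force between the fingers and brass_hammer above 1 N and height (world z) of hammer_face above 0.06 m and value of joint lock_pin below 0.005 m), for 0.2 s.
2. the lock pin is driven down by the hammer held in the gripper (value of joint lock_pin above 0.008 m and contact force between the fingers and brass_hammer above 1 N and contact force between brass_hammer and lock_pin above 0.5 N).
3. the hammer is put down low and let go (contact force between the fingers and brass_hammer below 0.1 N and height (world z) of brass_hammer below 0.08 m and linear speed of brass_hammer below 0.05 m/s), for 0.2 s.
4. the latch is pulled clear by the fingers while the tongue is still on the ball (value of joint latch above 0.006 m and value of joint tongue below 0.03 rad and contact force between the fingers and latch above 2 N).
At the end, for the whole second after the job is handed in: The fingers hold the coupler still, at least 45 mm above its rest; no loose thing props the tongue; the lock pin is at least 8 mm down; the hammer rests on stand or bench (origin under 80 mm); the three bystanders are within 30 mm of their starts (height (world z) of coupler above 0.131 m and contact force between the fingers and tongue above 1 N and velocity of joint tongue between -0.1 and 0.1 rad/s and value of joint lock_pin above 0.008 m and contact force between each of brass_hammer, v_block, guide_bush, steel_insert and tongue below 0.2 N and height (world z) of brass_hammer between -0.02 and 0.08 m and linear speed of brass_hammer below 0.05 m/s and distance of each of v_block, guide_bush, steel_insert from where it was at the start of the episode below 0.03 m); the arm keeps its last pose, push and grip.
It fails at once if the robot presses the lock pin itself (contact force between any of the fingers, the arm and lock_pin above 2 N).
It fails at once if a bystander is knocked away (distance of any of v_block, guide_bush, steel_insert from where it was at the start of the episode above 0.05 m).
It also fails if it takes over 54 s, if anything falls off the work surface, if the arm or the gripper's body presses on something with over 40 N, if the wrist force passes 120 N, or if a joint passes its speed limit or range.

## Working session

There is one attempt and no reset: what is moved stays moved. The work goes in short steps, Python scripts to look and compute and a shell command to move; the robot and the scene stay as the last step left them, time stands still between calls to the robot, and variables do not carry over. Pictures are saved under pics/ and viewed, and the job is handed in when it is done.

```bash
ls; mkdir -p pics; python3 - <<'E'
from plant import bot, grab_frame
import cv2,numpy as np
print(bot.read_state())
for n in("scene","top"):
    f=grab_frame(n); cv2.imwrite(f"pics/{n}0.png",f["color"][:,:,::-1]); np.savez(f"{n}0.npz",**f)
    print(n,f["vertical_fov"],f["cx"],f["cy"],f["k1"],f["world_to_cam"].round(4).tolist())
E
```

```text
pics
{'t': 0.0, 'joints': array([-1.32097257e+00,  3.14212941e-01, -4.80431431e-02,  1.21022499e+00,
       -3.29019503e-05,  1.57080619e+00]), 'qvel': array([ 4.35918655e-04, -1.42236544e-03,  1.66711842e-03,  7.76961461e-04,
        1.89186642e-04,  5.70339515e-05]), 'joint_torque': array([ 1.73261974e-04, -5.39584494e+01,  3.39755058e+01,  1.89015461e-02,
       -5.49199594e-04, -4.56086838e-06]), 'position': array([ 148.18826413, -580.8232888 ,  230.45817706]), 'ee_rot': array([-2.48009110e+00,  1.92676364e+00,  2.12087462e-03]), 'wrist_force': array([ 0.63675514,  0.09753721, -0.22436367]), 'ft_torque': array([-0.00450585, -0.02155175,  0.00742777]), 'width': 1.0024555229162593}
scene 43.35396229078984 257.3818267412938 191.98447917976668 -0.010113449043986337 [[-0.8076, -0.5897, 0.0102, 432.4462], [-0.4314, 0.5787, -0.6921, 351.0579], [0.4022, -0.5633, -0.7217, 1030.1595], [0.0, 0.0, 0.0, 1.0]]
top 55.22020122348208 253.47283130284993 188.65857188277724 -0.0660752672008681 [[0.0651, -0.9979, 0.0021, -101.0304], [-0.9726, -0.0639, -0.2233, 589.985], [0.223, 0.0125, -0.9747, 1036.3897], [0.0, 0.0, 0.0, 1.0]]
```

View pics/scene0.png

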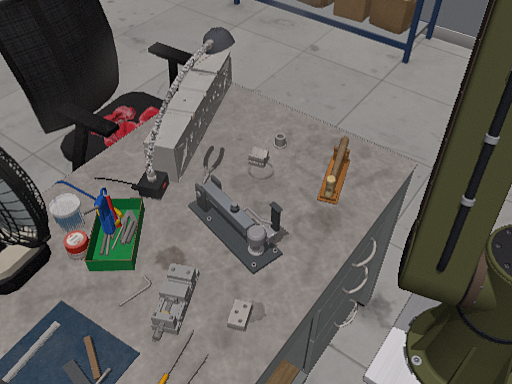

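View pics/top0.png

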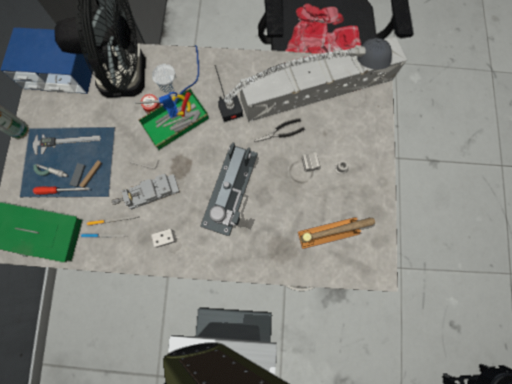

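```bash
cat > h.py <<'E'
import numpy as np,cv2
def load(n): return dict(np.load(n+".npz"))
def K(f):
    h=f["color"].shape[0]; fl=h/2/np.tan(np.radians(float(f["vertical_fov"]))/2); return fl
def rays(f,uv):
    fl=K(f); d=(np.asarray(uv,float).reshape(-1,2)-[float(f["cx"]),float(f["cy"])])/fl
    s=d.copy()
    for _ in range(20): s=d/(1+float(f["k1"])*(s**2).sum(1,keepdims=True))
    return np.c_[s,np.ones(len(s))]
def todepth(f,uv):
    uv=np.asarray(uv).reshape(-1,2); r=rays(f,uv); z=f["depth"][uv[:,1].astype(int),uv[:,0].astype(int)]
    M=f["world_to_cam"]; return (r*z[:,None]-M[:3,3])@M[:3,:3]
def toplane(f,uv,h):
    r=rays(f,uv);M=f["world_to_cam"];R=M[:3,:3];c=-R.T@M[:3,3];d=r@R
    return c+d*((h-c[2])/d[:,2])[:,None]
def proj(f,P):
    P=np.asarray(P,float).reshape(-1,3);M=f["world_to_cam"];q=P@M[:3,:3].T+M[:3,3];s=q[:,:2]/q[:,2:]
    s=s*(1+float(f["k1"])*(s**2).sum(1,keepdims=True)); return s*K(f)+[float(f["cx"]),float(f["cy"])]
def cloud(f):
    h,w=f["depth"].shape;u,v=np.meshgrid(np.arange(w),np.arange(h));uv=np.c_[u.ravel(),v.ravel()]
    P=todepth(f,uv);P[f["depth"].ravel()<=0]=np.nan;return P.reshape(h,w,3)
def crop(f,x0,y0,x1,y1,k,name):
    cv2.imwrite(name,cv2.resize(f["color"][y0:y1,x0:x1,::-1],None,fx=k,fy=k,interpolation=cv2.INTER_CUBIC))
E
python3 - <<'E'
from h import *
t=load("top0");s=load("scene0")
crop(t,190,130,390,260,4,"pics/tc.png");crop(s,180,120,380,270,4,"pics/sc.png")
for f,n in((t,"top"),(s,"scene")):
    P=cloud(f); z=P[...,2]
    m=np.isfinite(z)&(z>-15)&(z<15)&(P[...,0]>300)&(P[...,0]<800)&(abs(P[...,1])<500); print(n,"bench z",np.median(z[m]),z[m].std())
E
```

```text
top bench z -1.044273192328658 3.274595739051174
scene bench z 1.3909802466090357 3.2337422858484355
```

View pics/tc.png

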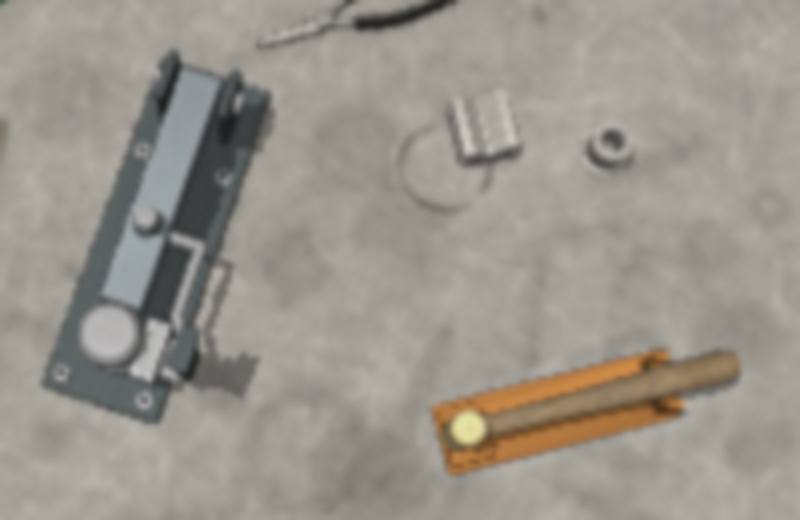

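View pics/sc.png

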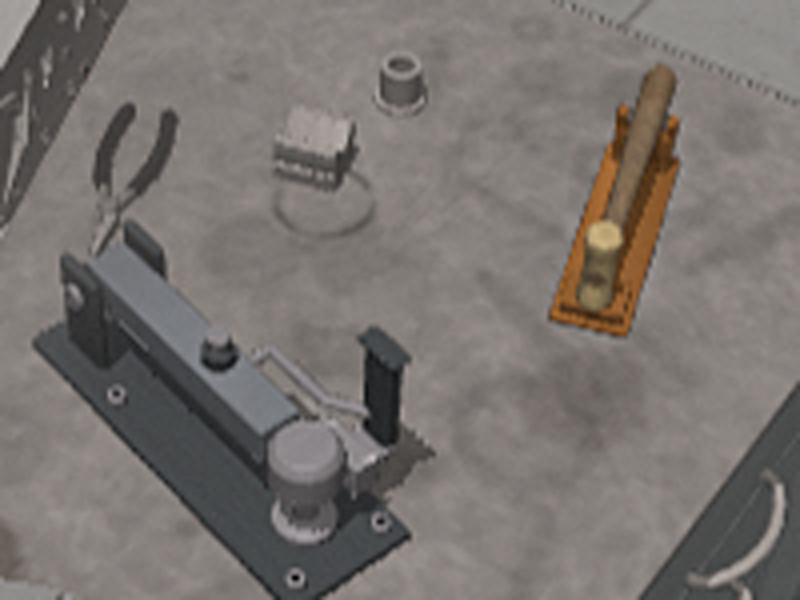

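```bash
python3 - <<'E'
from h import *
t=load("top0");s=load("scene0")
T=lambda u,v:(190+u/4-.4,130+v/4-.4); S=lambda u,v:(180+u/4-.4,120+v/4-.4)
def two(n,a,b,h):
    pa=toplane(t,T(*a),h)[0];pb=toplane(s,S(*b),h)[0]
    # triangulate
    A=[];B=[]
    for f,uv in((t,T(*a)),(s,S(*b))):
        M=f["world_to_cam"];R=M[:3,:3];c=-R.T@M[:3,3];d=rays(f,uv)[0]@R;d/=np.linalg.norm(d);I=np.eye(3)-np.outer(d,d);A.append(I);B.append(I@c)
    x=np.linalg.solve(sum(A),sum(B));print(n,pa.round(1),pb.round(1),"tri",x.round(1))
two("coupler",(109,332),(307,449),86)
two("pin",(147,213),(219,336),112)
two("tab cap",(183,360),(385,344),135)
two("hamtop",(467,427),(604,237),84)
two("tail",(733,366),(660,73),60)
for n,a in (("bolt",(61,373)),("bolt",(144,400)),("bolt",(142,150)),("bolt",(223,178))): print(n,toplane(t,T(*a),10))
for n,a in (("bolt",(295,578)),("bolt",(380,522)),("bolt",(116,394))): print(n,toplane(s,S(*a),10))
# hammer handle centreline from cloud
for f in(t,s):
    P=cloud(f);hsv=cv2.cvtColor(f["color"],cv2.COLOR_RGB2HSV)
    m=(P[...,2]>40)&(P[...,2]<80)&(P[...,0]>280)&(P[...,0]<520)&(P[...,1]<-150)&(P[...,1]>-420)
    Q=P[m];print(len(Q));c,d=Q.mean(0),None
    # bin by y
    for y in range(-400,-180,15):
        q=Q[abs(Q[:,1]-y)<7.5]
        if len(q)>3: print(y,q[:,0].mean().round(1),q[:,0].min().round(1),q[:,0].max().round(1),q[:,2].max().round(1),len(q))
    m=(P[...,2]>120)&(P[...,2]<150)&(P[...,0]>280)&(P[...,0]<620)&(abs(P[...,1])<200)
    print("cap",P[m].mean(0),m.sum(), P[m].min(0),P[m].max(0))
E
```

```text
coupler [512.6  39.2  86. ] [510.1  40.5  86. ] tri [512.1  39.1  83.5]
pin [597.   16.5 112. ] [593.1  18.3 112. ] tri [596.5  16.2 108.6]
tab cap [488.9 -18.9 135. ] [497. -19. 135.] tri [491.9 -17.6 138.1]
hamtop [ 460.8 -223.6   84. ] [ 459.6 -223.8   84. ] tri [ 460.3 -223.9   83.7]
tail [ 521.  -424.7   60. ] [ 523.7 -422.6   60. ] tri [ 522.7 -424.5   58.8]
bolt [[489.84551163  81.89224721  10.        ]]
bolt [[473.24091347  15.90751116  10.        ]]
bolt [[673.17562132  33.91779267  10.        ]]
bolt [[654.22150169 -32.55753015  10.        ]]
bolt [[492.18263793  76.1601373   10.        ]]
bolt [[474.71706037  10.36577771  10.        ]]
bolt [[675.09021114  28.00634497  10.        ]]
427
-400 511.6 502.4 519.8 64.3 30
-385 504.6 486.2 519.3 65.6 49
-370 505.8 489.4 518.9 64.5 44
-355 502.0 490.1 515.4 62.1 37
-340 496.6 486.3 508.7 62.9 39
-325 491.8 480.8 501.0 61.3 33
-310 487.3 478.4 497.2 61.3 31
-295 482.6 472.0 493.6 61.2 35
-280 477.2 468.0 486.4 62.3 30
-265 473.1 464.1 482.5 60.5 29
-250 468.6 460.0 478.9 60.7 29
-235 467.9 459.4 471.8 79.8 5
-220 455.6 448.0 467.8 79.9 19
cap [497.71947133 -18.52458357 130.91673705] 67 [482.63092493 -27.73734363 124.08586592] [513.85255255  -8.90938874 135.19288657]
368
-400 511.0 501.6 518.9 68.2 24
-385 500.9 485.1 519.5 66.6 49
-370 504.0 489.3 519.4 65.0 25
-355 500.5 489.7 513.2 68.4 30
-340 497.0 488.9 507.7 65.1 23
-325 491.0 481.8 503.6 68.0 30
-310 486.4 477.4 498.5 65.6 26
-295 482.1 472.8 491.4 63.6 26
-280 477.9 469.8 487.3 64.0 23
-265 472.0 465.0 481.0 62.8 14
-220 457.5 448.8 471.0 79.6 80
cap [496.46649713 -17.8732386  131.74106996] 91 [479.64216972 -30.57618816 121.56605003] [514.30814868  -8.67922307 137.76058303]
```

```bash
cat > g.py <<'E'
import sys,numpy as np
from scipy.spatial.transform import Rotation as Ro
from plant import bot
# usage: target tcp mm, jaw-axis direction (x,y) -> shift cm in tool axes & yaw deg, tool down
def go(p,jx=None):
    s=bot.read_state();R=Ro.from_rotvec(s["ee_rot"])
    d=R.inv().apply(np.array(p)-s["position"])/10
    print("t",round(s["t"],2),"pos",s["position"].round(1),"shift cm",d.round(2),"w",round(s["width"],3),"F",s["wrist_force"].round(1))
    if jx is not None:
        for sg in(1,-1):
            x=np.array([jx[0],jx[1],0])*sg;x/=np.linalg.norm(x);z=np.array([0,0,-1.]);T=np.c_[x,np.cross(z,x),z]
            print("turn",sg,np.degrees((R.inv()*Ro.from_matrix(T)).as_rotvec()).round(1))
    print("j6",s["joints"].round(2))
E
python3 - <<'E'
from g import *
go([475.3,-272.6,120],[.956,.294]); print(Ro.from_rotvec(bot.read_state()["ee_rot"]).as_matrix().round(3))
E
```

```text
t 0.1 pos [ 148.2 -580.9  230.5] shift cm [-21.76 -39.32  11.08] w 1.001 F [ 0.1 -0.6  0. ]
turn 1 [ -0.1   0.1 -92.8]
turn -1 [ 0.1  0.1 87.2]
j6 [-1.32  0.31 -0.05  1.21  0.    1.57]
[[ 0.247 -0.969 -0.   ]
 [-0.969 -0.247  0.002]
 [-0.002 -0.    -1.   ]]
```

```bash
python3 -m pendant '[[[-21.8,-39.3,9],[0,0,-92.8],-1],[[-21.8,-39.3,9],[0,0,-92.8],-1],[[-21.8,-39.3,9],[0,0,-92.8],-1],[[-21.8,-39.3,9],[0,0,-92.8],-1],[[-21.8,-39.3,9],[0,0,-92.8],-1],[[-21.8,-39.3,9],[0,0,-92.8],-1],[[-21.8,-39.3,9],[0,0,-92.8],-1],[[-21.8,-39.3,9],[0,0,-92.8],-1]]' 60; python3 -c "
from g import *
go([475.3,-272.6,120],[.956,.294])"
```

```text
t: 0.77
position: [387.0, -355.3, 165.3]
ee_rot: [-3.103, 0.493, 0.0]
wrist_force: [0.3, -0.9, 0.3]
width: 0.999
t 0.77 pos [ 387.  -355.3  165.3] shift cm [  5.84 -10.6    4.53] w 0.999 F [ 0.3 -0.9  0.3]
turn 1 [ -0.    0.  -35.1]
turn -1 [  0.    0.  144.9]
j6 [-0.74  0.21 -0.34  1.02 -0.    1.14]
```

```bash
python3 -m pendant '[[[5.8,-10.6,4.5],[0,0,-35.1],-1],[[5.8,-10.6,4.5],[0,0,-35.1],-1],[[5.8,-10.6,4.5],[0,0,-35.1],-1],[[5.8,-10.6,4.5],[0,0,-35.1],-1],[[5.8,-10.6,4.5],[0,0,-35.1],-1],[[5.8,-10.6,4.5],[0,0,-35.1],-1],[[5.8,-10.6,4.5],[0,0,-35.1],-1],[[5.8,-10.6,4.5],[0,0,-35.1],-1]]'; python3 -c "
from g import *
go([475.3,-272.6,33],[.956,.294])
from plant import grab_frame
from h import *
for n in('top','scene'):
    f=grab_frame(n);np.savez(n+'1.npz',**f)
    crop(f,270,120,410,270,4,'pics/'+n+'1.png')
"
```

```text
t: 1.43
position: [474.3, -275.1, 120.9]
ee_rot: [3.109, 0.451, -0.0]
wrist_force: [-0.5, -0.6, 0.3]
width: 0.996
t 1.43 pos [ 474.3 -275.1  120.9] shift cm [ 0.17 -0.21  8.79] w 0.996 F [-0.5 -0.6  0.3]
turn 1 [-0.   0.  -0.6]
turn -1 [  0.    0.  179.4]
j6 [-0.53  0.29 -0.34  0.94 -0.    0.76]
```

View pics/scene1.png

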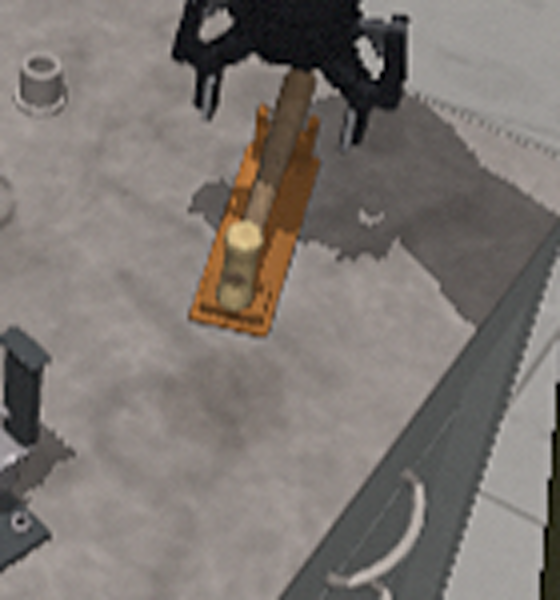

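The gripper straddles the handle, with fingertips at crop (208,100) and (352,140) and the head at (242,237). I'll go down and close.

```bash
python3 -m pendant '[[[0.1,-0.1,3],[0,0,0],-1],[[0.15,-0.2,6],[0,0,0],-1],[[0.15,-0.2,8],[0,0,0],-1],[[0.15,-0.2,8.8],[0,0,0],-1],[[0.15,-0.2,8.8],[0,0,0],-1],[[0.15,-0.2,8.8],[0,0,0],1],[[0.15,-0.2,8.8],[0,0,0],1],[[0.15,-0.2,8.8],[0,0,0],1]]' 100;python3 -m pendant '[[[0,0,0],[0,0,0],1],[[0,0,0],[0,0,0],1],[[0,0,0],[0,0,0],1],[[0,0,0],[0,0,0],1],[[0,0,0],[0,0,0],1],[[0,0,0],[0,0,0],1],[[0,0,0],[0,0,0],1],[[0,0,0],[0,0,0],1]]' 100; python3 -c "
from g import *
go([475.3,-272.6,33],[.956,.294])"
```

```text
t: 2.2
position: [476.6, -273.3, 34.5]
ee_rot: [3.107, 0.455, 0.003]
wrist_force: [0.5, -0.2, 1.2]
width: 0.606
t: 2.87
position: [476.4, -272.7, 33.8]
ee_rot: [3.107, 0.457, 0.003]
wrist_force: [0.3, 0.8, 6.8]
width: 0.178
t 2.87 pos [ 476.4 -272.7   33.8] shift cm [-0.1  -0.04  0.08] w 0.178 F [0.3 0.8 6.8]
turn 1 [ 0.1 -0.1 -0.4]
turn -1 [-1.000e-01 -1.000e-01  1.796e+02]
j6 [-0.52  0.38 -0.44  0.75  0.    0.76]
```

```bash
python3 -m pendant '[[[0,0,-1],[0,0,0],1],[[0,0,-3],[0,0,0],1],[[0,0,-6],[0,0,0],1],[[0,0,-9],[0,0,0],1],[[0,0,-12],[0,0,0],1],[[0,0,-13],[0,0,0],1],[[0,0,-13],[0,0,0],1],[[0,0,-13],[0,0,0],1]]' 120; python3 -c "
from g import *
go([609.8,-31.8,150],[.956,.294])
from plant import grab_frame
from h import *
for n in('top','scene'):
    f=grab_frame(n);np.savez(n+'2.npz',**f)
    crop(f,270,100,410,250,4,'pics/'+n+'2.png')
"
```

```text
t: 3.53
position: [475.1, -272.3, 162.3]
ee_rot: [-3.108, -0.456, 0.0]
wrist_force: [0.0, 0.6, -4.2]
width: 0.169
t 3.53 pos [ 475.1 -272.3  162.3] shift cm [ 19.81 -19.16   1.23] w 0.169 F [ 0.   0.6 -4.2]
turn 1 [-0.   0.  -0.4]
turn -1 [  0.    0.  179.6]
j6 [-0.52  0.25 -0.29  1.03 -0.    0.76]
```

View pics/scene2.png

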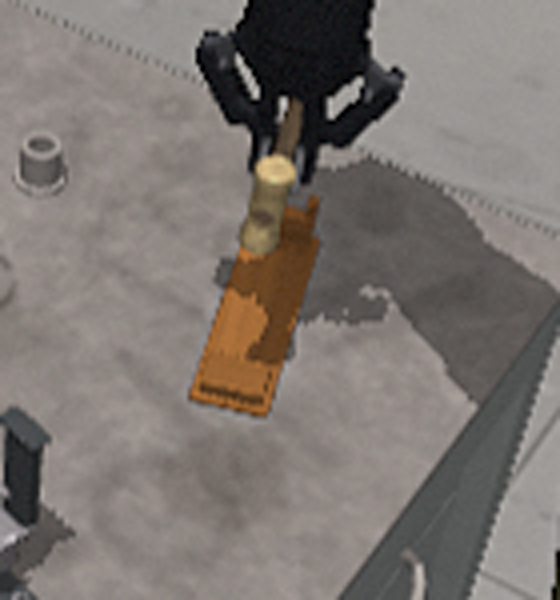

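View pics/top2.png

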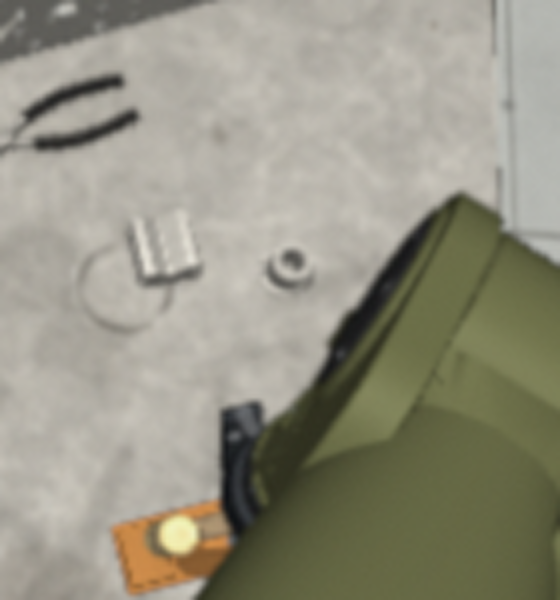

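```bash
python3 - <<'E'
from h import *
s=load("scene2");t=load("top2")
print(toplane(s,(270+274/4-.4,100+170/4-.4),212),toplane(t,(270+179/4-.4,100+535/4-.4),212))
for f,uv in((s,(338,143)),(t,(314,233))): print(todepth(f,[uv]))
E
```

```text
[[ 456.51012619 -224.77405955  212.        ]] [[ 456.17391028 -225.80635396  212.        ]]
[[ 454.56836379 -220.60039764  212.94292318]]
[[ 456.78786445 -224.5876087   213.88560427]]
```

```bash
python3 -c "
from g import *
go([613.5,-30.1,145])"
python3 -m pendant '[[[4,-3.9,0.4],[0,0,0],1],[[8,-7.7,0.8],[0,0,0],1],[[12,-11.5,1],[0,0,0],1],[[16,-15.3,1],[0,0,0],1],[[20.1,-19.1,1.2],[0,0,0],1],[[20.1,-19.1,1.2],[0,0,0],1],[[20.1,-19.1,1.2],[0,0,0],1],[[20.1,-19.1,1.2],[0,0,0],1]]' 120; python3 -c "
from g import *
go([613.5,-30.1,125])
from plant import grab_frame
from h import *
for n in('top','scene'):
    f=grab_frame(n);np.savez(n+'3.npz',**f)
    crop(f,190,120,330,260,4,'pics/'+n+'3.png')
"
```

```text
t 3.63 pos [ 474.  -271.7  160.6] shift cm [ 20.31 -19.12   1.56] w 0.173 F [-0.6 -0.1 -3.2]
j6 [-0.52  0.26 -0.29  1.03 -0.    0.76]
t: 4.3
position: [614.1, -26.5, 148.0]
ee_rot: [-3.104, -0.465, 0.003]
wrist_force: [0.1, -0.5, -4.0]
width: 0.174
t 4.3 pos [614.1 -26.5 148. ] shift cm [-0.17  0.34  2.3 ] w 0.174 F [ 0.1 -0.5 -4. ]
j6 [-0.04  0.39 -0.14  1.05  0.    1.23]
```

View pics/scene3.png

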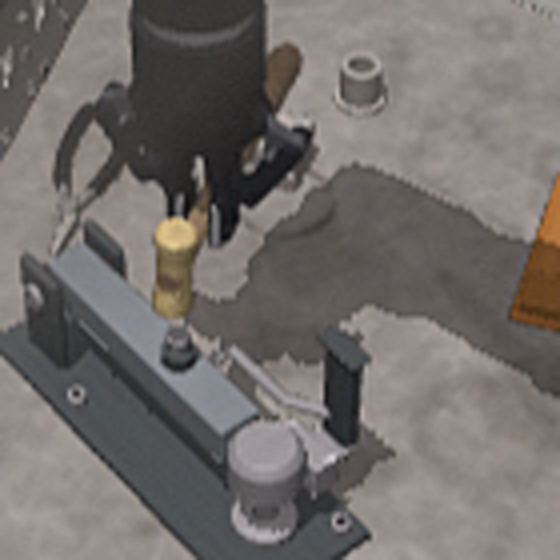

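View pics/top3.png

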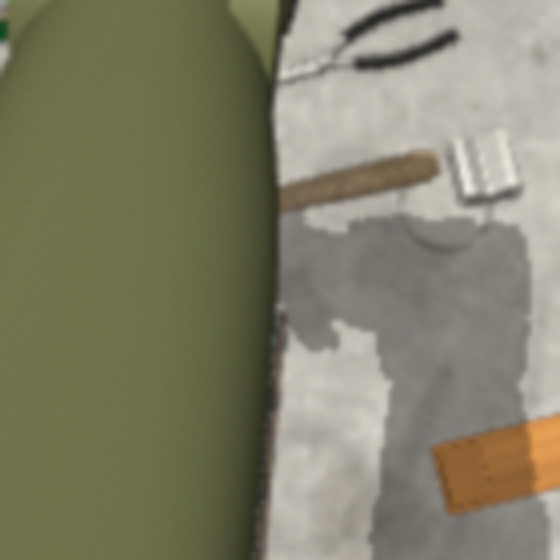

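```bash
python3 - <<'E'
from h import *
s=load("scene3")
T=lambda u,v:(190+u/4-.4,120+v/4-.4)
print("head top",toplane(s,T(176,230),198.2),"pin",toplane(s,T(178,332),112))
from g import go
go([613.5,-30.1,125])
E
```

```text
head top [[595.45035937  14.69270048 198.2       ]] pin [[595.593668   16.0653697 112.       ]]
t 4.4 pos [611.8 -30.6 148.3] shift cm [0.18 0.01 2.33] w 0.17 F [-1.1 -0.6 -3.8]
j6 [-0.05  0.38 -0.14  1.05 -0.    1.23]
```

```bash
python3 -m pendant '[[[0.15,0,1],[0,0,0],1],[[0.15,0,2],[0,0,0],1],[[0.15,0,2.4],[0,0,0],1],[[0.15,0,2.7],[0,0,0],1],[[0.15,0,3],[0,0,0],1],[[0.15,0,3.3],[0,0,0],1],[[0.15,0,3.5],[0,0,0],1],[[0.15,0,3.5],[0,0,0],1]]' 120; python3 -c "
from g import *
go([613.5,-30.1,115])
from plant import grab_frame
from h import *
for n in('scene',):
    f=grab_frame(n);np.savez(n+'4.npz',**f)
    crop(f,190,120,330,260,4,'pics/'+n+'4.png')
"
```

```text
t: 5.07
position: [614.2, -31.7, 115.7]
ee_rot: [3.108, 0.456, -0.0]
wrist_force: [-1.9, -1.9, 0.3]
width: 0.175
t 5.07 pos [614.2 -31.7 115.7] shift cm [-0.02 -0.18  0.07] w 0.175 F [-1.9 -1.9  0.3]
j6 [-0.05  0.41 -0.18  0.98 -0.    1.23]
```

View pics/scene4.png

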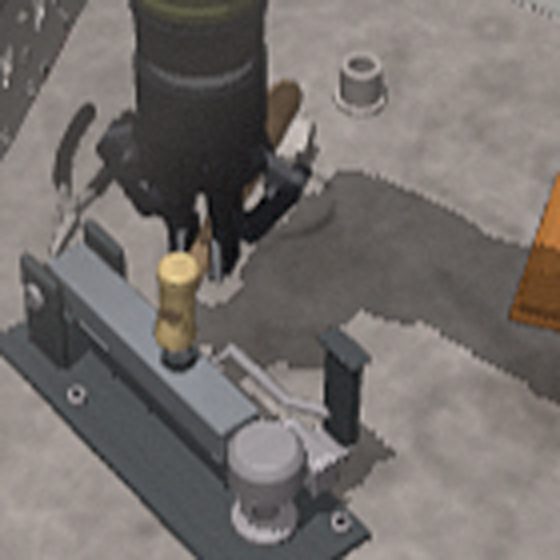

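```bash
python3 -m pendant '[[[0,0,0.2],[0,0,0],1],[[0,0,0.4],[0,0,0],1],[[0,0,0.6],[0,0,0],1],[[0,0,0.8],[0,0,0],1],[[0,0,0.8],[0,0,0],1],[[0,0,0.8],[0,0,0],1],[[0,0,0.8],[0,0,0],1],[[0,0,0.8],[0,0,0],1]]' 120; python3 -c "
from g import *
go([613.5,-30.1,115])
from plant import grab_frame
from h import *
for n in('scene',):
    f=grab_frame(n);np.savez(n+'5.npz',**f)
    crop(f,190,120,330,260,4,'pics/'+n+'5.png')
"
```

```text
t: 5.78
position: [616.2, -33.0, 110.7]
ee_rot: [3.105, 0.455, 0.006]
wrist_force: [-5.1, -7.9, 16.2]
width: 0.177
t 5.78 pos [616.2 -33.  110.7] shift cm [-0.17 -0.36 -0.44] w 0.177 F [-5.1 -7.9 16.2]
j6 [-0.05  0.41 -0.19  0.96 -0.    1.23]
```

View pics/scene5.png

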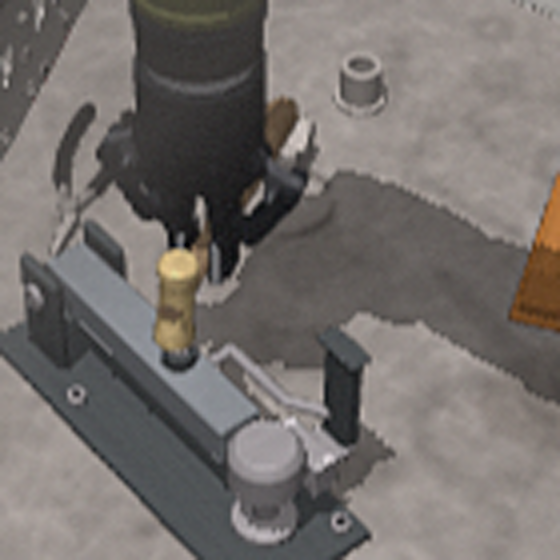

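```bash
python3 - <<'E'
from h import *
for n,c in(("scene3",(176,230)),("scene4",(178,264)),("scene5",(177,260))):
    s=load(n);u,v=int(190+c[0]/4),int(120+c[1]/4)
    P=cloud(s)[v-2:v+2,u-2:u+2].reshape(-1,3);print(n,np.nanmedian(P,0).round(1))
E
```

```text
scene3 [595.8  16.  201. ]
scene4 [598.1  13.4 168.7]
scene5 [600.6  10.1 167.4]
```

```bash
python3 -m pendant '[[[0,0,-1],[0,0,0],1],[[0,0,-2.5],[0,0,0],1],[[0,0,-4],[0,0,0],1],[[0,0,-5],[0,0,0],1],[[0,0,-6],[0,0,0],1],[[0,0,-6],[0,0,0],1],[[0,0,-6],[0,0,0],1],[[0,0,-6],[0,0,0],1]]' 120; python3 -c "
from g import *
go([476.4,-272.7,165],[.956,.294])
from plant import grab_frame
from h import *
for n in('scene',):
    f=grab_frame(n);np.savez(n+'6.npz',**f)
    crop(f,190,100,330,240,4,'pics/'+n+'6.png')
"
```

```text
t: 6.5
position: [614.1, -31.1, 167.0]
ee_rot: [-3.108, -0.457, 0.001]
wrist_force: [-0.6, 0.4, -2.9]
width: 0.173
t 6.5 pos [614.1 -31.1 167. ] shift cm [-20.13  19.18   0.21] w 0.173 F [-0.6  0.4 -2.9]
turn 1 [-0.   0.1 -0.4]
turn -1 [1.000e-01 1.000e-01 1.796e+02]
j6 [-0.05  0.37 -0.11  1.09  0.    1.23]
```

View pics/scene6.png

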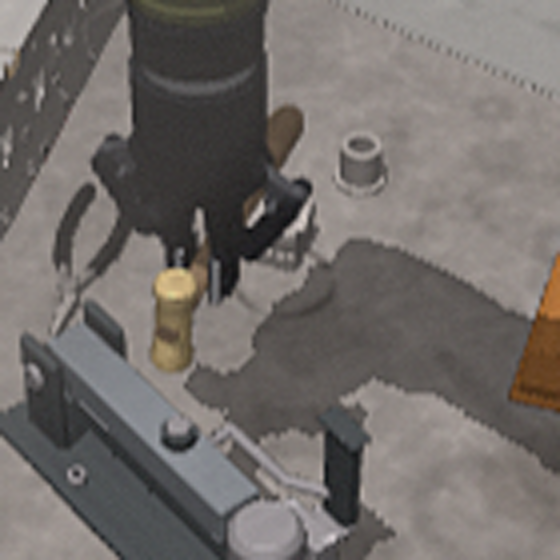

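```bash
python3 - <<'E'
from h import *
s=load("scene6");u,v=int(190+175/4),int(100+283/4)
print(np.nanmedian(cloud(s)[v-2:v+2,u-2:u+2].reshape(-1,3),0))
P=cloud(s)
m=(P[...,1]<-60)&(P[...,1]>-220)&(P[...,0]>600)&(P[...,2]>100)&(P[...,2]<230)
hsv=cv2.cvtColor(s["color"],cv2.COLOR_RGB2HSV); m&=(hsv[...,0]<22)&(hsv[...,1]>60)
Q=P[m]
for y in range(-200,-60,20):
    q=Q[abs(Q[:,1]-y)<10]
    if len(q): print(y,q[:,0].mean().round(),q[:,2].max().round(1),q[:,2].mean().round(1),len(q))
E
```

```text
[598.29078839  14.47464661 220.92070205]
-180 690.0 193.9 178.1 32
-160 670.0 194.6 183.7 43
-140 639.0 194.3 189.1 17
-120 627.0 181.8 181.8 1
-100 625.0 190.9 187.6 11
-80 620.0 192.6 189.2 4
```

```bash
python3 -m pendant '[[[-4,3.8,0],[0,0,0],1],[[-8,7.6,0],[-1,0,0],1],[[-12,11.4,0],[-2,0,0],1],[[-16,15.2,0],[-3,0,0],1],[[-20.1,19.1,0],[-3.7,0,0],1],[[-20.1,19.1,0],[-3.7,0,0],1],[[-20.1,19.1,0],[-3.7,0,0],1],[[-20.1,19.1,0],[-3.7,0,0],1]]' 120; python3 -m pendant '[[[0,0,2],[0,0,0],1],[[0,0,4],[0,0,0],1],[[0,0,6],[0,0,0],1],[[0,0,8],[0,0,0],1],[[0,0,8],[0,0,0],1],[[0,0,8],[0,0,0],1],[[0,0,8],[0,0,0],1],[[0,0,8],[0,0,0],1]]' 120;
python3 -c "
from g import *
go([476.4,-272.7,34])
from plant import grab_frame
from h import *
for n in('scene','top'):
    f=grab_frame(n);np.savez(n+'7.npz',**f)
    crop(f,270,100,410,250,4,'pics/'+n+'7.png')
"
```

```text
t: 7.22
position: [473.5, -275.8, 167.1]
ee_rot: [3.045, 0.438, 0.01]
wrist_force: [0.1, 0.6, -3.2]
width: 0.173
t: 7.88
position: [479.4, -277.3, 89.3]
ee_rot: [3.044, 0.447, 0.017]
wrist_force: [-0.5, -0.0, -3.1]
width: 0.17
t 7.88 pos [ 479.4 -277.3   89.3] shift cm [-0.16 -0.89  5.49] w 0.17 F [-0.5 -0.  -3.1]
j6 [-0.5   0.29 -0.42  0.81 -0.05  0.78]
```

View pics/scene7.png

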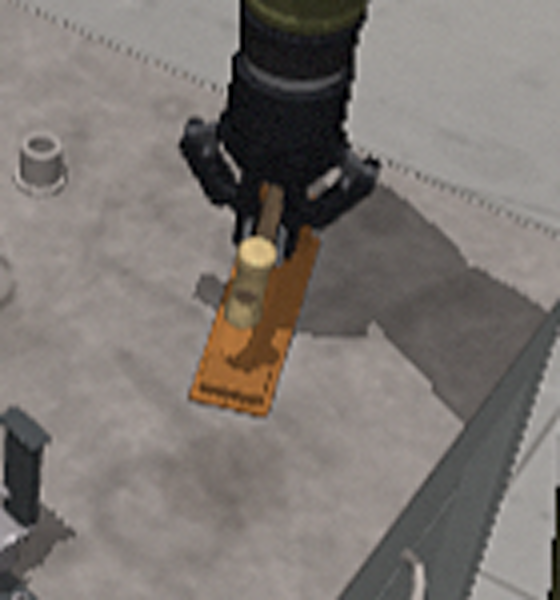

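View pics/top7.png

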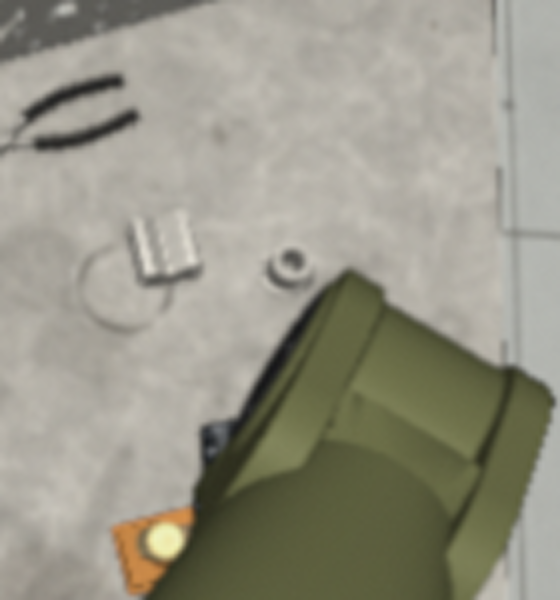

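```bash
python3 - <<'E'
from h import *
s=load("scene7");t=load("top7")
print(toplane(s,(270+257/4-.4,100+252/4-.4),141),toplane(t,(270+166/4-.4,100+540/4-.4),141))
from g import go
go([476.4,-272.7,40],[.956,.294])
E
```

```text
[[ 459.17515705 -226.15758053  141.        ]] [[ 460.36328107 -228.45900555  141.        ]]
t 7.98 pos [ 479.3 -277.3   89.4] shift cm [-0.16 -0.85  4.89] w 0.171 F [ 0.4  0.3 -2.8]
turn 1 [ 3.8 -0.1 -0.4]
turn -1 [-1.000e-01 -5.900e+00  1.795e+02]
j6 [-0.5   0.29 -0.43  0.81 -0.05  0.78]
```

```bash
python3 - <<'E'
from g import go
go([479.5,-273.8,36])
E
```

```text
t 7.98 pos [ 479.3 -277.3   89.4] shift cm [ 0.11 -0.69  5.3 ] w 0.171 F [ 0.4  0.3 -2.8]
j6 [-0.5   0.29 -0.43  0.81 -0.05  0.78]
```

```bash
python3 -m pendant '[[[0.1,-0.3,1.5],[0,0,0],1],[[0.1,-0.5,3],[0,0,0],1],[[0.1,-0.6,4],[0,0,0],1],[[0.1,-0.7,4.6],[0,0,0],1],[[0.1,-0.7,5],[0,0,0],1],[[0.1,-0.7,5.3],[0,0,0],1],[[0.1,-0.7,5.3],[0,0,0],1],[[0.1,-0.7,5.3],[0,0,0],1]]' 120
python3 -c "
from g import *
go([476.4,-272.7,34])
from plant import grab_frame
from h import *
for n in('scene','top'):
    f=grab_frame(n);np.savez(n+'8.npz',**f)
    crop(f,270,100,410,250,4,'pics/'+n+'8.png')
"
```

```text
t: 8.65
position: [478.6, -273.4, 35.1]
ee_rot: [3.045, 0.447, 0.015]
wrist_force: [-0.1, 1.0, -2.0]
width: 0.175
t 8.65 pos [ 478.6 -273.4   35.1] shift cm [-0.19 -0.14  0.1 ] w 0.175 F [-0.1  1.  -2. ]
j6 [-0.49  0.35 -0.49  0.69 -0.05  0.79]
```

View pics/scene8.png

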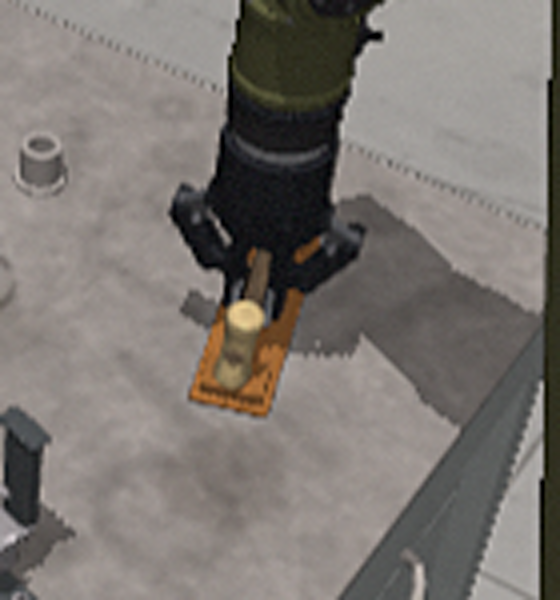

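The head is back where it started, at crop (243,317), and contact is light. I'll release.

```bash
python3 -m pendant '[[[0,0,0.1],[0,0,0],1],[[0,0,0.1],[0,0,0],-0.5],[[0,0,0.1],[0,0,0],-0.5],[[0,0,0.1],[0,0,0],-0.5],[[0,0,0.1],[0,0,0],-0.5],[[0,0,0.1],[0,0,0],-0.5],[[0,0,0.1],[0,0,0],-0.5],[[0,0,0.1],[0,0,0],-0.5]]' 60
python3 -m pendant '[[[0,0,0],[0,0,0],-0.5],[[0,0,-2],[0,0,0],-0.5],[[0,0,-5],[0,0,0],-0.5],[[0,0,-9],[0,0,0],-0.5],[[0,0,-12],[3.7,0,0],-0.5],[[0,0,-15],[3.7,0,0],-0.5],[[0,0,-15],[3.7,0,0],-0.5],[[0,0,-15],[3.7,0,0],-0.5]]' 60
python3 -c "
from g import *
go([496.6,-18.7,165],[.257,.966])
from plant import grab_frame
from h import *
for n in('scene','top'):
    f=grab_frame(n);np.savez(n+'9.npz',**f)
    crop(f,270,100,410,250,4,'pics/'+n+'9.png')
"
```

```text
t: 9.42
position: [478.3, -273.4, 33.7]
ee_rot: [3.045, 0.447, 0.014]
wrist_force: [-0.4, -0.5, -0.7]
width: 0.751
t: 10.08
position: [476.9, -265.0, 185.3]
ee_rot: [3.106, 0.456, 0.005]
wrist_force: [-0.6, 0.1, -0.6]
width: 0.752
t 10.08 pos [ 476.9 -265.   185.3] shift cm [  8.96 -23.03   1.99] w 0.752 F [-0.6  0.1 -0.6]
turn 1 [  0.3  -0.1 -58.4]
turn -1 [-1.000e-01 -3.000e-01  1.216e+02]
j6 [-0.51  0.23 -0.26  1.07 -0.    0.77]
```

View pics/scene9.png

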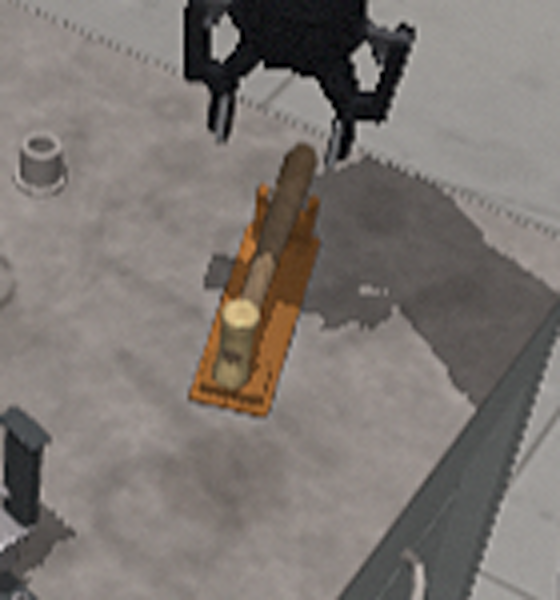

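```bash
python3 -m pendant '[[[1.5,-3.8,0],[0,0,-7],-0.3],[[3,-7.6,0],[0,0,-14],-0.3],[[4.5,-11.4,0],[0,0,-21],0],[[6,-15.3,0],[0,0,-28],0],[[7.5,-19,0],[0,0,-35],0],[[9,-23,1],[0,0,-42],0],[[9,-23,2],[0,0,-49],0],[[9,-23,2],[0,0,-56],0]]' 60
python3 -c "
from g import *
go([496.6,-18.7,165],[.257,.966])"
```

```text
t: 10.85
position: [493.0, -15.0, 159.8]
ee_rot: [-2.517, -1.874, 0.007]
wrist_force: [-0.2, -0.5, 0.1]
width: 0.497
t 10.85 pos [493.  -15.  159.8] shift cm [-0.25  0.45 -0.52] w 0.497 F [-0.2 -0.5  0.1]
turn 1 [-0.3  0.1 -1.8]
turn -1 [1.000e-01 5.000e-01 1.782e+02]
j6 [-0.03  0.16 -0.41  1.    0.    0.26]
```

```bash
python3 -m pendant '[[[-0.25,0.4,-0.5],[0,0,-1.8],0],[[-0.25,0.4,-0.5],[0,0,-1.8],0],[[-0.25,0.4,-0.5],[0,0,-1.8],0],[[-0.25,0.4,-0.5],[0,0,-1.8],0],[[-0.25,0.4,-0.5],[0,0,-1.8],0],[[-0.25,0.4,-0.5],[0,0,-1.8],0],[[-0.25,0.4,-0.5],[0,0,-1.8],0],[[-0.25,0.4,-0.5],[0,0,-1.8],0]]' 60
python3 -c "
from g import *
go([496.6,-18.7,93],[.257,.966])
from plant import grab_frame
from h import *
for n in('scene','top'):
    f=grab_frame(n);np.savez(n+'10.npz',**f)
    crop(f,190,120,330,260,4,'pics/'+n+'10.png')
"
```

```text
t: 11.52
position: [498.6, -21.6, 168.3]
ee_rot: [-2.501, -1.901, -0.0]
wrist_force: [-0.8, -0.5, -0.2]
width: 0.5
t 11.52 pos [498.6 -21.6 168.3] shift cm [ 0.23 -0.27  7.53] w 0.5 F [-0.8 -0.5 -0.2]
turn 1 [-0.  -0.  -0.6]
turn -1 [ -0.    0.  179.4]
j6 [-0.04  0.16 -0.39  1.02  0.    0.23]
```

View pics/scene10.png

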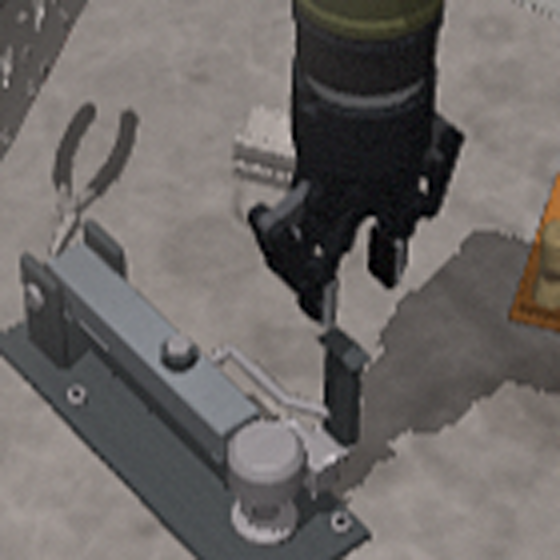

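```bash
python3 -m pendant '[[[0.2,-0.25,1],[0,0,0],0],[[0.2,-0.25,3],[0,0,0],0],[[0.2,-0.25,5],[0,0,0],0],[[0.2,-0.25,6.5],[0,0,0],0],[[0.2,-0.25,7.3],[0,0,0],0],[[0.2,-0.25,7.5],[0,0,0],0],[[0.2,-0.25,7.5],[0,0,0],0],[[0.2,-0.25,7.5],[0,0,0],0]]' 60
python3 -c "
from g import *
go([496.6,-18.7,93],[.257,.966])
from plant import grab_frame
from h import *
for n in('scene','top'):
    f=grab_frame(n);np.savez(n+'11.npz',**f)
    crop(f,190,120,330,260,4,'pics/'+n+'11.png')
"
```

```text
t: 12.28
position: [497.3, -18.9, 93.9]
ee_rot: [2.5, 1.901, 0.001]
wrist_force: [-0.4, -0.0, 0.6]
width: 0.498
t 12.28 pos [497.3 -18.9  93.9] shift cm [-0.   -0.07  0.09] w 0.498 F [-0.4 -0.   0.6]
turn 1 [ 0.  -0.  -0.6]
turn -1 [-0.000e+00 -1.000e-01  1.794e+02]
j6 [-0.04  0.22 -0.5   0.85  0.    0.23]
```

View pics/scene11.png

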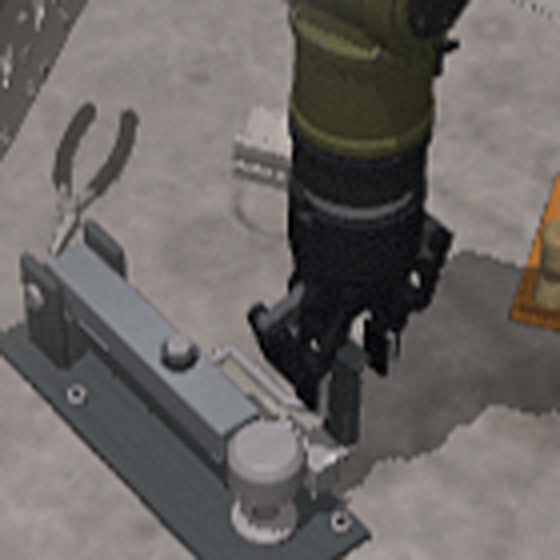

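```bash
python3 -m pendant '[[[0,0,0],[0,0,0],1],[[0,0,0],[0,0,0],1],[[0,0,0],[0,0,0],1],[[0,0,0],[0,0,0],1],[[0,0,0],[0,0,0],1],[[0,0,0],[0,0,0],1],[[0,0,0],[0,0,0],1],[[0,0,0],[0,0,0],1]]' 60
python3 -c "
from g import *
go([496.6,-18.7,93],[.257,.966])
from plant import grab_frame
from h import *
for n in('scene','top'):
    f=grab_frame(n);np.savez(n+'12.npz',**f)
    crop(f,190,120,330,260,4,'pics/'+n+'12.png')
"
```

```text
t: 13.05
position: [497.6, -18.0, 94.1]
ee_rot: [-2.499, -1.903, -0.004]
wrist_force: [0.1, 5.1, 5.4]
width: 0.132
t 13.05 pos [497.6 -18.   94.1] shift cm [-0.09 -0.07  0.11] w 0.132 F [0.1 5.1 5.4]
turn 1 [ 0.1 -0.1 -0.5]
turn -1 [-2.000e-01 -1.000e-01  1.795e+02]
j6 [-0.04  0.22 -0.5   0.85  0.    0.23]
```

View pics/scene12.png

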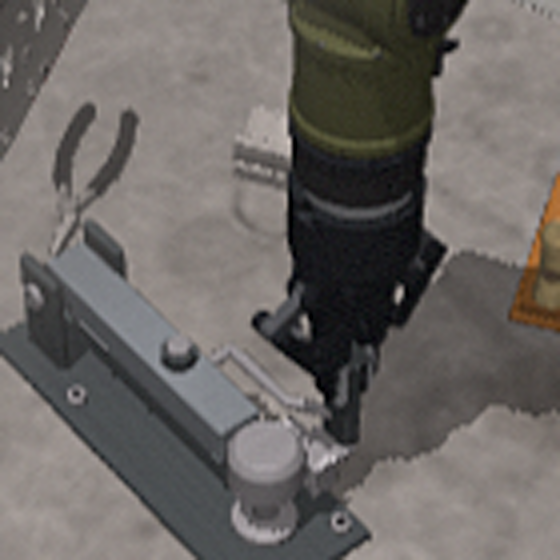

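```bash
python3 -m pendant '[[[-0.3,0,0],[0,0,0],1],[[-0.6,0,0],[0,0,0],1],[[-0.9,0,0],[0,0,0],1],[[-1.2,0,0],[0,0,0],1],[[-1.5,0,0],[0,0,0],1],[[-1.7,0,0],[0,0,0],1],[[-1.7,0,0],[0,0,0],1],[[-1.7,0,0],[0,0,0],1]]' 80
python3 -c "
from g import *
go([496.6,-18.7,93],[.257,.966])
from plant import grab_frame
from h import *
for n in('scene','top'):
    f=grab_frame(n);np.savez(n+'13.npz',**f)
    crop(f,190,120,330,260,4,'pics/'+n+'13.png')
"
```

```text
t: 13.82
position: [493.6, -32.9, 94.1]
ee_rot: [-2.497, -1.902, -0.009]
wrist_force: [2.1, 10.5, 4.3]
width: 0.131
t 13.82 pos [493.6 -32.9  94.1] shift cm [ 1.45 -0.09  0.12] w 0.131 F [ 2.1 10.5  4.3]
turn 1 [ 0.1 -0.3 -0.5]
turn -1 [-5.000e-01 -1.000e-01  1.795e+02]
j6 [-0.07  0.22 -0.5   0.85  0.01  0.2 ]
```

View pics/scene13.png

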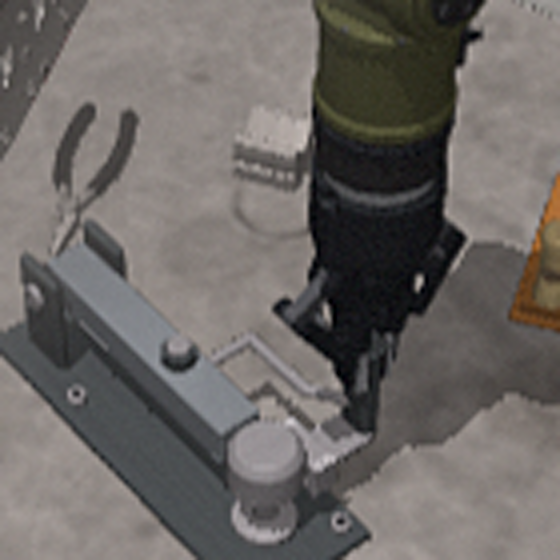

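```bash
python3 -m pendant '[[[0,0.15,-1.0],[2.9,0,0],1],[[0,0.35,-2.0],[5.7,0,0],1],[[0,0.6,-2.95],[8.6,0,0],1],[[0,0.9,-3.9],[11.5,0,0],1],[[0,1.25,-4.85],[14.3,0,0],1],[[0,1.65,-5.8],[17.2,0,0],1],[[0,1.9,-6.35],[18.9,0,0],1],[[0,1.9,-6.35],[18.9,0,0],1]]' 100
python3 -c "
from g import *
go([496.6,-18.7,93],[.257,.966])
from plant import grab_frame
from h import *
for n in('scene','top'):
    f=grab_frame(n);np.savez(n+'14.npz',**f)
    crop(f,190,120,330,260,4,'pics/'+n+'14.png')
"
```

```text
t: 14.58
position: [511.2, -37.9, 156.8]
ee_rot: [-2.275, -1.731, 0.286]
wrist_force: [-2.0, 12.0, -0.3]
width: 0.13
t 14.58 pos [511.2 -37.9 156.8] shift cm [1.43 0.28 6.66] w 0.13 F [-2.  12.  -0.3]
turn 1 [-19.2  -0.4  -0.5]
turn -1 [ -0.6  29.9 177. ]
j6 [-0.11  0.48 -0.03  1.39  0.06  0.15]
```

View pics/scene14.png

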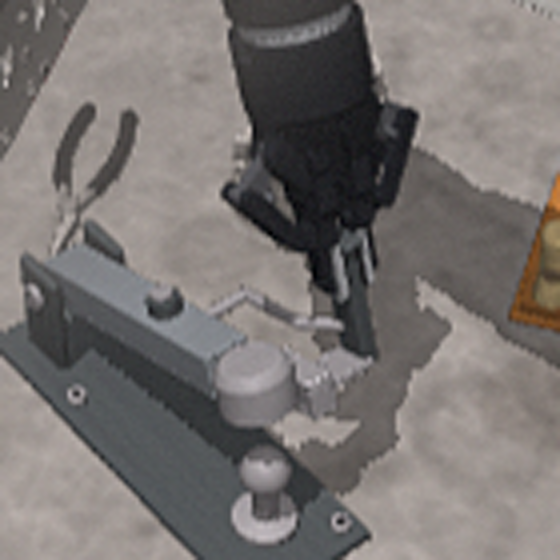

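The coupler is off the ball: the cup is at crop (256,385) and the bare ball at (265,470). The fingers hold only the latch tab, though, and the final check names the tongue. So I'll let the latch spring back, lower the tongue gently to see whether the keeper rests on top of the ball, and then regrip the tube itself.

```bash
python3 -m pendant '[[[0.4,0,0],[0,0,0],1],[[0.8,0,0],[0,0,0],1],[[1.2,0,0],[0,0,0],1],[[1.7,0,0],[0,0,0],1],[[1.7,0,0],[0,0,0],1],[[1.7,-0.1,1.3],[-3.7,0,0],1],[[1.7,-0.15,2.6],[-7.4,0,0],1],[[1.7,-0.15,2.6],[-7.4,0,0],1]]' 80
python3 -c "
from g import *
go([496.6,-18.7,93],[.257,.966])
from plant import grab_frame
from h import *
for n in('scene','top'):
    f=grab_frame(n);np.savez(n+'15.npz',**f)
    crop(f,190,120,330,260,4,'pics/'+n+'15.png')
"
```

```text
t: 15.35
position: [503.6, -20.4, 130.0]
ee_rot: [-2.369, -1.805, 0.179]
wrist_force: [3.3, 4.3, -4.7]
width: 0.127
t 15.35 pos [503.6 -20.4 130. ] shift cm [-0.03  0.02  3.77] w 0.127 F [ 3.3  4.3 -4.7]
turn 1 [-11.4  -0.1  -0.5]
turn -1 [-1.000e-01  1.780e+01  1.786e+02]
j6 [-0.07  0.37 -0.23  1.17  0.04  0.2 ]
```

View pics/scene15.png

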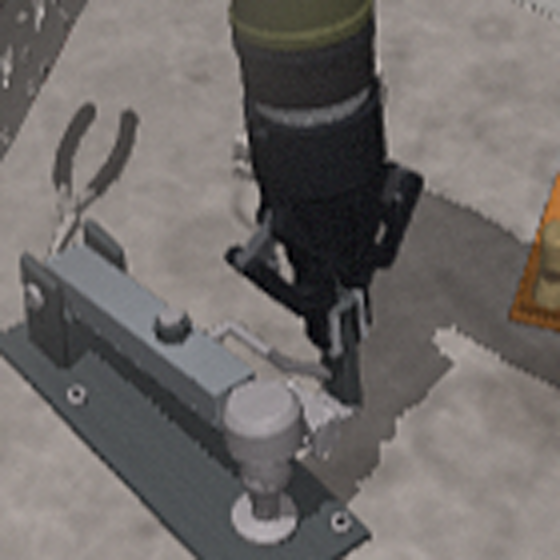

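```bash
python3 -m pendant '[[[0,-0.05,0.5],[-1.5,0,0],1],[[0,-0.1,1],[-2.9,0,0],1],[[0,-0.13,1.5],[-4.4,0,0],1],[[0,-0.15,1.95],[-5.8,0,0],1],[[0,-0.15,1.95],[-5.8,0,0],1],[[0,-0.15,1.95],[-5.8,0,0],1],[[0,-0.15,1.95],[-5.8,0,0],1],[[0,-0.15,1.95],[-5.8,0,0],1]]' 80
python3 -c "
from g import *
go([496.6,-18.7,93],[.257,.966])
from plant import grab_frame
from h import *
for n in('scene','top'):
    f=grab_frame(n);np.savez(n+'16.npz',**f)
    crop(f,190,120,330,260,4,'pics/'+n+'16.png')
"
```

```text
t: 16.12
position: [501.5, -19.8, 117.3]
ee_rot: [-2.437, -1.855, 0.088]
wrist_force: [-4.8, 0.1, 27.6]
width: 0.124
t 16.12 pos [501.5 -19.8 117.3] shift cm [-0.03 -0.26  2.47] w 0.124 F [-4.8  0.1 27.6]
turn 1 [-5.5 -0.1 -0.6]
turn -1 [ -0.2   8.6 179.2]
j6 [-0.05  0.29 -0.36  1.02  0.02  0.21]
```

View pics/scene16.png

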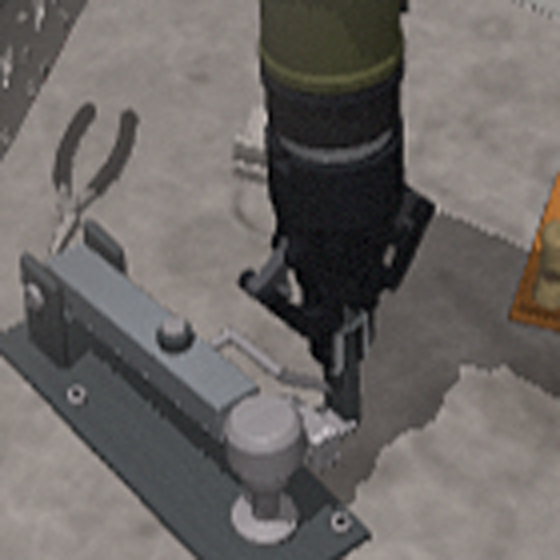

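The wrist force of +27 N shows the keeper is resting on top of the ball, so the tongue is free. I'll ease off, open and go over the tube behind the pin.

```bash
python3 -m pendant '[[[0,0,-0.3],[0,0,0],1],[[0,0,-0.3],[0,0,0],0],[[0,0,-0.3],[0,0,0],0],[[0,0,-0.3],[0,0,0],0],[[0,0,-0.3],[0,0,0],0],[[0,0,-0.3],[0,0,0],0],[[0,0,-0.3],[0,0,0],0],[[0,0,-0.3],[0,0,0],0]]' 60
python3 -m pendant '[[[0,0,-1],[0,0,0],0],[[0,0,-3],[0,0,0],0],[[0,0,-6],[0,0,0],0],[[0,0,-8],[0,0,0],0],[[0,0,-8],[0,0,0],0],[[0,0,-8],[0,0,0],0],[[0,0,-8],[0,0,0],0],[[0,0,-8],[0,0,0],0]]' 60
python3 -c "
from g import *
go([642.5,4.6,165],[.257,.966])
from plant import grab_frame
from h import *
for n in('scene','top'):
    f=grab_frame(n);np.savez(n+'17.npz',**f)
    crop(f,190,120,330,260,4,'pics/'+n+'17.png')
"
```

```text
t: 16.88
position: [500.6, -20.1, 116.7]
ee_rot: [-2.436, -1.853, 0.093]
wrist_force: [-0.4, -0.6, -1.5]
width: 0.497
t: 17.55
position: [507.5, -22.0, 195.7]
ee_rot: [-2.436, -1.852, 0.094]
wrist_force: [-0.6, -0.2, -0.0]
width: 0.495
t 17.55 pos [507.5 -22.  195.7] shift cm [ 6.17 12.54  1.8 ] w 0.495 F [-0.6 -0.2 -0. ]
turn 1 [-5.8 -0.  -0.6]
turn -1 [ -0.    9.1 179.2]
j6 [-0.06  0.25 -0.23  1.2   0.02  0.21]
```

View pics/scene17.png

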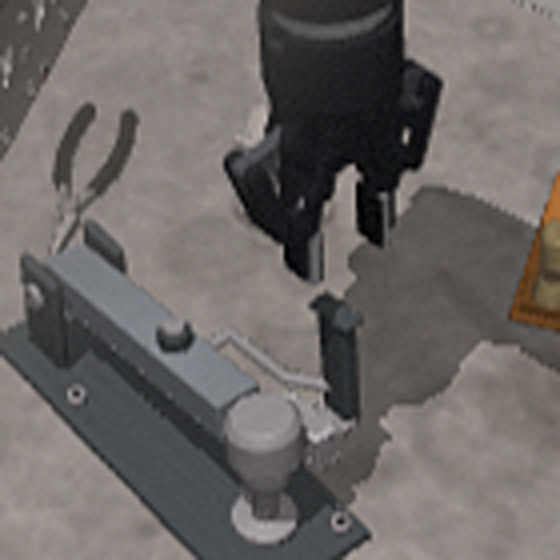

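```bash
python3 - <<'E'
from h import *
s=load("scene17");t=load("top17")
for n,c in(("coupler",(264,415)),("pin",(176,328)),):
    u,v=int(190+c[0]/4),int(120+c[1]/4)
    print(n,np.nanmedian(cloud(s)[v-2:v+2,u-2:u+2].reshape(-1,3),0))
P=cloud(s)
th=np.radians(-14.9);o=np.array([512,39.3]);R=np.array([[np.cos(th),np.sin(th)],[-np.sin(th),np.cos(th)]])
q=(P[...,:2]-o)@R.T
for x in range(20,190,15):
    m=(abs(q[...,0]-x)<4)&(abs(q[...,1])<9)&(P[...,2]>60)&(P[...,2]<125)
    if m.sum(): print(x,np.median(P[m][:,2]).round(1),m.sum())
from g import go
go([652.3,2,158],[.257,.966])
E
```

```text
coupler [516.77522867  35.93804149 111.89754744]
pin [595.76508124  18.08288503 117.60689658]
20 110.2 18
35 107.6 19
50 105.8 16
65 105.2 16
80 106.8 36
95 116.3 15
110 99.6 10
125 96.4 18
140 95.4 19
155 93.7 15
170 91.1 15
185 89.4 11
t 17.65 pos [507.5 -22.  195.5] shift cm [ 6.19 13.62  2.38] w 0.499 F [-0.4 -0.4 -0.2]
turn 1 [-5.8 -0.  -0.6]
turn -1 [ -0.    9.1 179.2]
j6 [-0.06  0.25 -0.23  1.2   0.02  0.21]
```

```bash
python3 -m pendant '[[[1.5,3.4,0.6],[0.3,0,0],-0.2],[[3.1,6.8,1.2],[0.7,0,0],-0.5],[[4.6,10.2,1.8],[1,0,0],-0.5],[[6.2,13.6,2.4],[1.4,0,-0.6],-0.5],[[6.2,13.6,2.4],[1.4,0,-0.6],-0.5],[[6.2,13.6,2.4],[1.4,0,-0.6],-0.5],[[6.2,13.6,2.4],[1.4,0,-0.6],-0.5],[[6.2,13.6,2.4],[1.4,0,-0.6],-0.5]]' 60
python3 -c "
from g import *
go([640.7,5.1,60],[.257,.966])
from plant import grab_frame
from h import *
for n in('scene','top'):
    f=grab_frame(n);np.savez(n+'18.npz',**f)
    crop(f,190,120,330,260,4,'pics/'+n+'18.png')
"
```

```text
t: 18.32
position: [652.1, 1.9, 159.6]
ee_rot: [-2.411, -1.853, 0.114]
wrist_force: [0.0, -0.7, 1.0]
width: 0.752
t 18.32 pos [652.1   1.9 159.6] shift cm [ 0.    0.06 10.03] w 0.752 F [ 0.  -0.7  1. ]
turn 1 [-7.1 -0.1 -0. ]
turn -1 [-1.000e-01  1.120e+01  1.796e+02]
j6 [-0.01  0.55  0.14  1.28  0.03  0.25]
```

View pics/scene18.png

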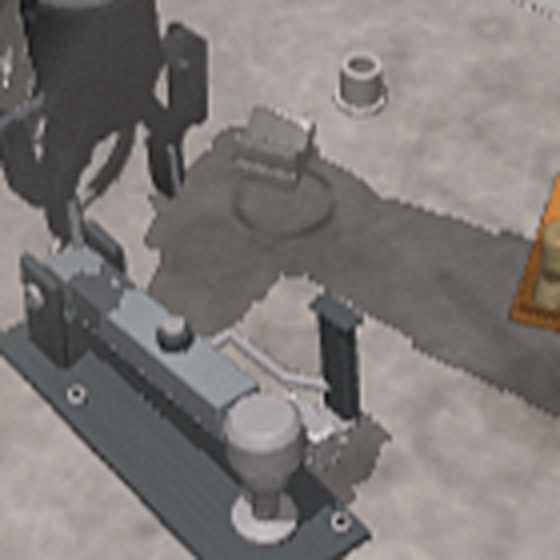

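The gripper is over the tube, with fingertips near (65,225) and (175,185). I'll go down along the tool axis.

```bash
python3 -m pendant '[[[0,0,2],[0,0,0],-0.5],[[0,0,4],[0,0,0],-0.5],[[0,0,6],[0,0,0],-0.5],[[0,0,8],[0,0,0],-0.5],[[0,0,9.2],[0,0,0],-0.5],[[0,0,9.8],[0,0,0],-0.5],[[0,0,9.8],[0,0,0],-0.5],[[0,0,9.8],[0,0,0],-0.5]]' 60
python3 -c "
from g import *
go([640.7,5.1,60],[.257,.966])
from plant import grab_frame
from h import *
for n in('scene','top'):
    f=grab_frame(n);np.savez(n+'19.npz',**f)
    crop(f,190,120,330,260,4,'pics/'+n+'19.png')
"
```

```text
t: 19.08
position: [641.7, 5.3, 63.0]
ee_rot: [-2.411, -1.854, 0.112]
wrist_force: [0.1, -0.6, 0.5]
width: 0.753
t 19.08 pos [641.7   5.3  63. ] shift cm [-0.04 -0.06  0.31] w 0.753 F [ 0.1 -0.6  0.5]
turn 1 [-7.  -0.1 -0. ]
turn -1 [-1.000e-01  1.100e+01  1.797e+02]
j6 [-0.01  0.6  -0.02  1.08  0.03  0.25]
```

View pics/scene19.png

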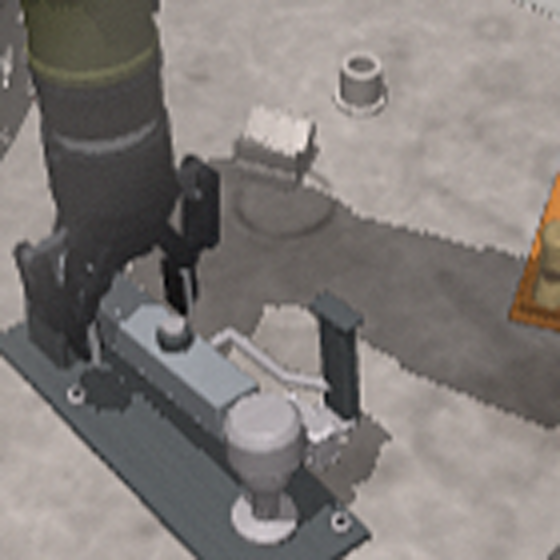

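Both fingers straddle the tube and are clear of the pin. I'll close.

```bash
python3 -m pendant '[[[0,0,0.2],[0,0,0],-0.5],[[0,0,0.2],[0,0,0],1],[[0,0,0.2],[0,0,0],1],[[0,0,0.2],[0,0,0],1],[[0,0,0.2],[0,0,0],1],[[0,0,0.2],[0,0,0],1],[[0,0,0.2],[0,0,0],1],[[0,0,0.2],[0,0,0],1]]' 100
python3 -c "
from g import *
go([640.7,5.1,60],[.257,.966])
"
```

```text
t: 19.85
position: [641.8, 6.8, 60.7]
ee_rot: [-2.409, -1.854, 0.11]
wrist_force: [1.0, 4.4, 4.2]
width: 0.358
t 19.85 pos [641.8   6.8  60.7] shift cm [-0.19 -0.06  0.07] w 0.358 F [1.  4.4 4.2]
turn 1 [-7.1 -0.2  0.1]
turn -1 [   0.3  -11.1 -179.6]
j6 [-0.01  0.6  -0.02  1.07  0.03  0.25]
```

```bash
python3 -m pendant '[[[0,-0.08,-0.32],[2.9,0,0],1],[[0,-0.14,-0.65],[5.7,0,0],1],[[0,-0.19,-0.97],[8.6,0,0],1],[[0,-0.22,-1.31],[11.5,0,0],1],[[0,-0.23,-1.64],[14.3,0,0],1],[[0,-0.23,-1.84],[16,0,0],1],[[0,-0.23,-1.84],[16,0,0],1],[[0,-0.23,-1.84],[16,0,0],1]]' 120
python3 -m pendant '[[[0,0,0],[0,0,0],1],[[0,0,0],[0,0,0],1],[[0,0,0],[0,0,0],1],[[0,0,0],[0,0,0],1],[[0,0,0],[0,0,0],1],[[0,0,0],[0,0,0],1],[[0,0,0],[0,0,0],1],[[0,0,0],[0,0,0],1]]' 120
python3 -c "
from g import *
go([640.7,5.1,60],[.257,.966])
from plant import grab_frame
from h import *
for n in('scene','top'):
    f=grab_frame(n);np.savez(n+'20.npz',**f)
    cv2.imwrite('pics/'+n+'20.png',f['color'][:,:,::-1])
    crop(f,190,120,380,260,4,'pics/'+n+'20c.png')
"
```

```text
t: 20.52
position: [641.1, 7.0, 78.3]
ee_rot: [-2.217, -1.706, 0.347]
wrist_force: [-2.3, 5.4, 1.6]
width: 0.361
t: 21.18
position: [641.1, 7.0, 78.3]
ee_rot: [-2.218, -1.707, 0.346]
wrist_force: [-1.3, 7.0, -0.6]
width: 0.357
t 21.18 pos [641.1   7.   78.3] shift cm [-0.19  0.73  1.68] w 0.357 F [-1.3  7.  -0.6]
turn 1 [-23.1  -0.2   0. ]
turn -1 [   0.3  -36.1 -176.3]
j6 [-0.04  0.84  0.39  1.51  0.09  0.21]
```

View pics/scene20c.png

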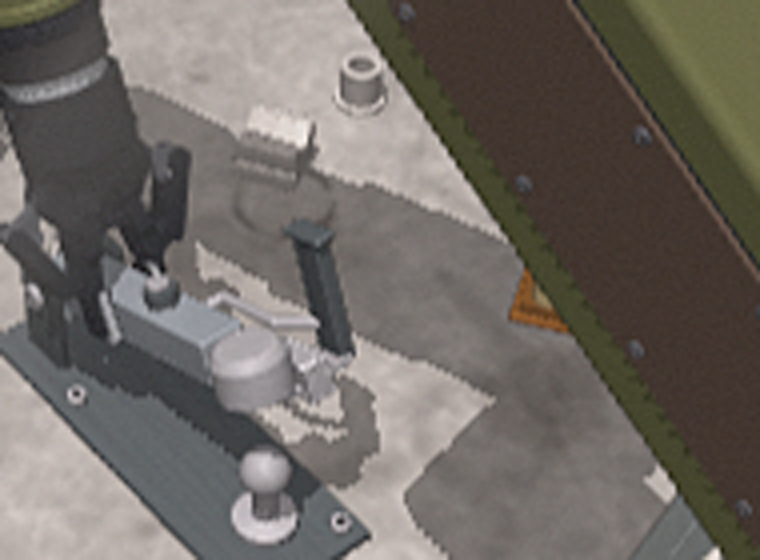

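View pics/top20.png

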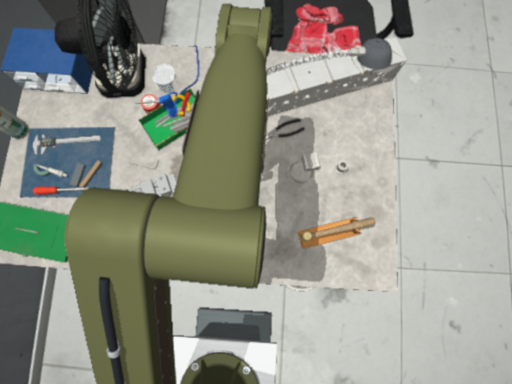

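```bash
python3 - <<'E'
from h import *
s=load("scene20");c=(254,348);u,v=int(190+c[0]/4),int(120+c[1]/4)
print(np.nanmedian(cloud(s)[v-2:v+2,u-2:u+2].reshape(-1,3),0))
a,b=load("scene0"),s
for box in((240,125,300,185),(220,290,260,335)): # bystanders
    x0,y0,x1,y1=box;print(np.abs(a["color"][y0:y1,x0:x1].astype(int)-b["color"][y0:y1,x0:x1]).mean())
from plant import bot
bot.finish_job(); print(bot.read_state()["t"])
E
```

```text
[525.59840608  36.4693586  162.50114076]
35.26870370370371
47.98388888888889
the job is handed in; nothing more can be done
the job is handed in; nothing more can be done
```

The job is handed in, with the tongue held up in the gripper. The clock read about 21 s at the last check, out of 54 s allowed, and no verdict is reported.

- **Hammer and pin:** I took the hammer from its stand and drove the lock pin down until its head sat on the bush, pressing with about 20 N. I then put the hammer back on its stand. It had tilted about 4° in the grip during the strike, so I levelled it before placing it.
- **Latch:** I pulled the tab about 15 mm against its spring, with about 10.5 N at the wrist, and lifted the tongue off the ball by the tab.
- **Regrip:** The final check asks for contact with the tongue, and the tab belongs to the latch. So I let the latch spring back, lowered the tongue until the keeper rested on top of the ball, and gripped the tongue's tube behind the pin. Then I lifted it again.

**Last checks:**
- **Coupler height:** it is about 160 mm above the bench by depth, against 131 mm needed.
- **Grip:** the gripper is closed on the tube at about 30 mm opening. The tool did not move over the last 0.67 s call.
- **Pin and hammer:** the pin looked fully down, and the hammer is on its stand in the top view.
- **Bystanders:** the V-block and guide bush look unmoved in the pictures. I did not confirm the steel insert at the end, because the arm hid it in the top view. A rough picture comparison around the bystanders was spoiled by the arm and its shadow. The arm never went near the insert.

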